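Dark tube onto the camera nose

TASK

Take a dark reference with the camera on the bench: slide the camera along its rails until its round nose lines up with the black tube lying in the V cradle, then push the tube along the cradle onto the nose until its rim is fully home against the flange, without lifting the tube out of the cradle. Then press the shutter button on top of the camera all the way down and let it go, leaving the tube fully home. Do not disturb the loose things around the set-up.

Things in the scene. Friction and masses are not known exactly. Their poses are not given: they have to be found in the camera images.
- rig: fixed aluminium base plate (290 mm in its x, 360 mm in its y, top 12 mm above the table) carrying the set-up; origin on the table under it. Its x is the way the camera slides, its y the way the tube is pushed towards the camera; z up. Two rails along x near its +y end carry the camera. Place and yaw differ each time
- camera (a joint): travel of the camera along its rails in the rig's +x, in m: 0 (end nearest the robot) to 0.17. It starts near 0, needs about 1 N to slide, stays where it is left, and gives way sideways when the tube is pushed onto the nose cone
- flange (a point): centre of the face of the camera's flange, a disc 68 mm across that stops the tube; on the optical axis, 82 mm above the table. Axes as the rig's. From it the round nose (spigot) sticks out 45 mm towards -y: 50 mm diameter for 34 mm, then a cone narrowing to 36 mm over the last 11 mm. The flange is 5 mm thick; the camera head follows behind it (+y)
- head_side (a point): centre of the camera head's side that faces the robot (the rig's -x). The head is a grey block 70 mm in x, 70 mm in y and 70 mm high, 47 to 117 mm above the table; this side is free to be pushed, as is the far one. 35 mm to -x and 40 mm to +y of flange
- nose_tip (a point): centre of the free end of the nose, on the optical axis, 45 mm to -y of flange
- cradle: fixed aluminium V-shaped trough 160 mm long (its y, same direction as the rig's y) and 66 mm wide, in which the tube lies and slides; its place across the rig varies. Origin at the middle of its foot on the base plate; the tube's axis runs 70 mm above it, at the height of the nose; the trough's top edges stay at least 9 mm below that axis. Both ends are open
- tube: loose rigid black tube, 62 mm outside, 54 mm bore, 110 mm long, 0.15 to 0.29 kg, in the cradle; open towards the camera, closed flat at the other end with a boss (20 mm diameter, 12 mm long) sticking out at its centre to push on: pushed well off its axis it can bind. Origin at the centre of the closed face, at the boss's root; its y axis runs along the tube to the open end (it may roll about it)
- tube_mouth (a point): centre of the open rim of the tube, on its axis, 110 mm along its y from the origin; 18 to 48 mm short of the nose tip at the start. Sliding the tube along the cradle and onto the nose takes about 2 to 6 N
- shutter (a joint): travel of the round steel shutter button on top of the camera head, in m: 0 released, 0.006 fully down; pushed down it needs 5 N at the bottom, and springs back
- shutter_top (a point): centre of the button's top face: button 28 mm diameter in a black collar 44 mm wide; 139 mm above the table when released, rides with the camera; pressed vertically down
- adapter: loose steel ring lying flat on the base plate, robot side of the cradle: 56 mm outside, 20 mm high; origin at the centre of its underside. Bystander
- driver: small screwdriver, 150 mm, lying on the base plate beyond the cradle, along the cradle; origin under its middle. Bystander
- dish: clear open dish, 90 mm wide, 16 mm high, on the table; origin under its centre. Bystander
- wash: white bottle, 64 mm diameter, 150 mm tall, on the table; origin under its centre. Bystander
- slidebox: flat grey plastic box 90 x 75 x 35 mm on the table; origin under its centre. Bystander
- remote: black remote control 40 x 110 x 16 mm on the table; origin under its centre. Bystander
There are look-alikes about, which are no part of the job. What is shaped like the tube but green is not meant.

How it is judged:
By the outcome, as a careful person would: the job done as asked, in the order asked, and still so for the second after the job is handed in, with the robot touching nothing.
It also fails if it takes over 58 s, if anything falls off the work surface, if the arm or the gripper's body presses on something with over 40 N, if the wrist force passes 120 N, or if a joint passes its speed limit or range.

ROBOT

A 7-joint arm with a two-finger parallel gripper is mounted at the origin on the work surface. World frame = base frame: x ahead of the robot, y to its left, z up, the work surface at z = 0. Lengths are in mm, angles in rad, forces in N, time in s.
With the tool pointing down it reaches from about 400 to 900 mm from the base axis. Payload 5.5 kg.
Tool frame: the origin (TCP) lies at the centre of the arm's flange, where the gripper is bolted on; the fingertips stand robot.tips_ahead ahead of it and the grasp point (between the pads) lies 155 mm ahead of it (robot.tips_ahead is the distance from the TCP to the fingertips, in mm); z points along the fingers, y is the line along which they close (so a half turn about z gives the same grasp; the last joint's range is limited). The gripper opens to 85 mm and grips with 20 to 120 N. Pads are 22 mm wide; open, the fingers measure 114 mm over their backs; the gripper's body (76 mm by 85 mm) begins 54 mm behind the grasp point. The pads swing forward as they close: fully open they stand 13 mm farther back than shut.
Start: joints at [-0.842, 0.501, -0.427, 1.55, 0.221, 1.138, -0.21], TCP at [291.908, 580.763, 404.71] pointing down, gripper open.
Joint ranges: [-2.88, 2.88], [-0.31, 2.03], [-1.54, 1.56], [0.2, 2.42], [-1.41, 4.55], [0.19, 2.02], [-2.57, 2.57]. Speed limits (rad/s): [2.57, 2.57, 3.14, 3.14, 3.14, 3.14, 3.14].

INTERFACE

Orientations are given as a rotation vector (axis times angle).
In Python, from workcell import robot gives the robot as it stands.
- The arm moves only by the tool jog_arm, never from a script. Its argument "motion" is a list of rows, each a list of 7 numbers: the shift along the world's x, y, z scaled (see below), then the turn, a rotation vector about the world's x, y, z scaled (see below), then the opening, from -1 (shut) to 1 (fully open). In form: [[tx, ty, tz, ax, ay, az, gripper], ...]. A call has exactly 8 rows; each row is the pose to reach, as a shift and turn from the pose commanded when the call began, turning the shorter way round; what a row does not reach only later rows make up. The controller multiplies each number of a shift by 0.3 m and each number of a turn by 180 degrees. A row lasts 1/8 s, in which the tool goes at most 62.5 mm and 10.7 degrees, less where a joint would pass 70% of its speed; a pose out of reach is approached as far as the arm can. A call with a number of a shift or a turn outside -1 to 1 is refused whole. A call with a gripper value outside its range is refused whole. The fingers move at their own pace and stop on an object; "squeeze" is the grip in N (left out, the last holds). Time passes only in rows, so rows that repeat a pose let the fingers close, or fill a call up. It gives the time, the measured TCP pose, the force, the opening and the grip force at its end, in the units of the state.
- robot.sense(): the state, without advancing time (a new reading comes with each control period).
- robot.snapshot(name): name is "side" or "top"; returns the picture (384x512x3 uint8, red, green, blue); there is no depth.
- robot.camera_info(name): a dict with "camera_matrix" (3x3 intrinsics, pixels), "R" (3x3) and "t" (3): a world point X has camera coordinates R X + t. Camera axes: x right, y down, z forward; pixel columns grow to the right and rows downward; lengths in mm; the calibration is good to about 2 mm. A picture is of the moment at which its call begins. camera_info takes no time and is no camera call.
- robot.hand_in(): hands the job in; it is judged then, once.
The state is a dict: "time_s": time; "qpos": joint angles; "joint_velocities": joint speeds; "joint_efforts": joint torques, N m; "eef_pos": TCP position; "tool_rot": TCP orientation; "ft_force": force on the tool from outside, world axes, zero at the start; "wrist_torque": the same for the moment, N m; "width": opening from 0.0 (shut) to 1.0 (fully open); "grip_force": force on a finger pad.
Only numpy, scipy, OpenCV 4.12 (cv2) and the standard library are available. Lean on these libraries where they do the work, as an engineer would, in place of code of your own. Each camera call takes 0.05 s, during which the arm holds its last target. There are 200 camera calls.

## Working session

There is one attempt and no reset: what is moved stays moved. The work goes in short steps, Python scripts to look and compute and a tool call to move; the robot and the scene stay as the last step left them, time stands still between calls to the robot, and variables do not carry over. Pictures are saved under pics/ and viewed, at most 10 in all, crops included, and the job is handed in when it is done.

Besides the shell and the picture viewer there is one more tool, called after "Request:" by a JSON object that holds its "api" and its "payload". jog_arm: Moves the arm, as the interface text tells. Shifts and turns lie within -1 to 1; 1 stands for 0.3 m of shift or 180 degrees of turn. Its arguments: {"type":"object","properties":{"motion":{"type":"array","items":{"type":"array","items":{"type":"number","minimum":-1,"maximum":1}}},"squeeze":{"type":"number"}},"required":["motion"]}

```bash
mkdir -p pics; ls; python3 - <<'E'
from workcell import robot
import cv2
for n in("side","top"):
    im=robot.snapshot(n); cv2.imwrite(f"pics/{n}0.png",im[:,:,::-1])
    c=robot.camera_info(n); print(n,c)
print(robot.tips_ahead, robot.sense())
E
```

```text
pics
side {'camera_matrix': array([[460.31202962,   0.        , 269.06524265],
       [  0.        , 460.31202962, 191.78418174],
       [  0.        ,   0.        ,   1.        ]]), 'R': array([[-0.80745482, -0.58952139,  0.02193746],
       [-0.29815509,  0.37572435, -0.87745926],
       [ 0.50903856, -0.71504947, -0.47914924]]), 't': array([ 425.93222245,  240.61680198, 1122.01528249])}
top {'camera_matrix': array([[457.04936886,   0.        , 262.04495168],
       [  0.        , 457.04936886, 186.93406229],
       [  0.        ,   0.        ,   1.        ]]), 'R': array([[-8.63796277e-04, -9.99895458e-01, -1.44335583e-02],
       [-9.90949232e-01,  2.79337089e-03, -1.34208111e-01],
       [ 1.34234399e-01,  1.41869951e-02, -9.90848048e-01]]), 't': array([6.21996271e-01, 5.36533174e+02, 1.32551330e+03])}
173.4 {'time_s': 0.1, 'qpos': array([-0.84179211,  0.5017283 , -0.42684399,  1.55133623,  0.22080385,
        1.13831927, -0.21026199]), 'joint_velocities': array([-1.25612637e-03, -1.60586500e-03, -1.35991808e-03, -3.52748816e-03,
       -9.92953771e-05,  5.59545455e-04, -1.74413547e-03]), 'joint_efforts': array([-1.14447126e-02, -5.70808125e+01, -5.83879352e+00, -2.81748301e+01,
        1.04982455e-02,  5.62282206e-03, -8.57245112e-06]), 'eef_pos': array([291.82463129, 580.44696886, 403.78605052]), 'tool_rot': array([-7.24798978e-01, -3.05636296e+00,  2.62396958e-03]), 'ft_force': array([0.74814586, 0.13777983, 0.52643187]), 'wrist_torque': array([-0.01761681,  0.03807989,  0.00360209]), 'grip_force': 0.0, 'width': 1.0002500491437278}
```

View pics/side0.png

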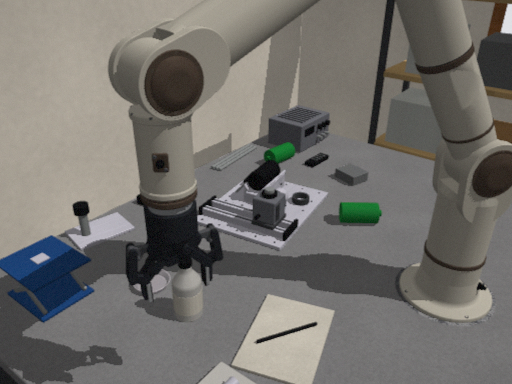

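View pics/top0.png

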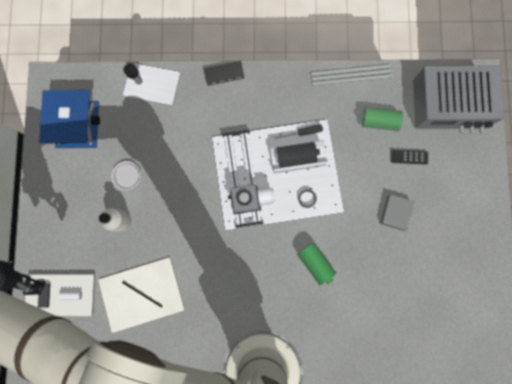

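The side view shows the rig at (265,205), camera head at (269,205), black tube at (263,176), adapter ring at (300,198). In the top view the camera button is at (245,197), nose at (267,197), black tube at (297,154), ring at (307,198) and driver at (310,129). Candidates for the tube are black (297,154) and the green look-alikes at (383,119) and (317,264). I choose the black one in the cradle and check it in a crop.

```bash
cat > h.py <<'E'
import numpy as np, cv2
from workcell import robot
C={n:robot.camera_info(n) for n in("side","top")}
def ray(n,u,v):
    c=C[n];d=c["R"].T@np.linalg.solve(c["camera_matrix"],[u,v,1.]);return -c["R"].T@c["t"],d
def onz(n,u,v,z):
    o,d=ray(n,u,v);return o+d*(z-o[2])/d[2]
def two(a,b):
    o1,d1=ray("top",*a);o2,d2=ray("side",*b)
    s=np.linalg.lstsq(np.c_[d1,-d2],o2-o1,rcond=None)[0]
    p,q=o1+d1*s[0],o2+d2*s[1];return (p+q)/2,np.linalg.norm(p-q)
def proj(n,X):
    c=C[n];p=c["camera_matrix"]@(c["R"]@np.asarray(X,float)+c["t"]);return p[:2]/p[2]
E
python3 - <<'E'
from h import *
t=cv2.imread("pics/top0.png");s=cv2.imread("pics/side0.png")
a=cv2.resize(t[112:237,205:350],None,fx=5,fy=5,interpolation=cv2.INTER_CUBIC)[:600]
b=cv2.resize(s[155:247,190:335],None,fx=5.5,fy=5.5,interpolation=cv2.INTER_CUBIC)
cv2.imwrite("pics/tc.png",a);cv2.imwrite("pics/sc.png",b)
# plate corners, white/bright blob
g=cv2.cvtColor(t,cv2.COLOR_BGR2GRAY); m=np.zeros_like(g);m[110:240,200:355]=(g[110:240,200:355]>165)*255
k=cv2.morphologyEx(m,cv2.MORPH_CLOSE,np.ones((15,15)))
cs=max(cv2.findContours(k,0,1)[0],key=cv2.contourArea);r=cv2.minAreaRect(cs);bx=cv2.boxPoints(r)
P=np.array([onz("top",*q,12) for q in bx]);print(bx,P.round(1),[np.linalg.norm(P[i]-P[i-1]).round() for i in range(4)],P.mean(0))
for i in range(4):
    d=P[i]-P[i-1];print(np.degrees(np.arctan2(d[1],d[0])))
E
```

```text
[[209.81418 136.57362]
 [330.02423 118.35997]
 [344.31955 212.70915]
 [224.1095  230.9228 ]] [[ 697.   160.9   12. ]
 [ 753.  -210.2   12. ]
 [ 461.  -247.    12. ]
 [ 407.1  113.8   12. ]] [np.float64(294.0), np.float64(375.0), np.float64(294.0), np.float64(365.0)] [579.51384055 -45.60085568  12.        ]
9.232798901548135
-81.42307575859986
-172.8232814049719
98.5054007778357
```

View pics/tc.png

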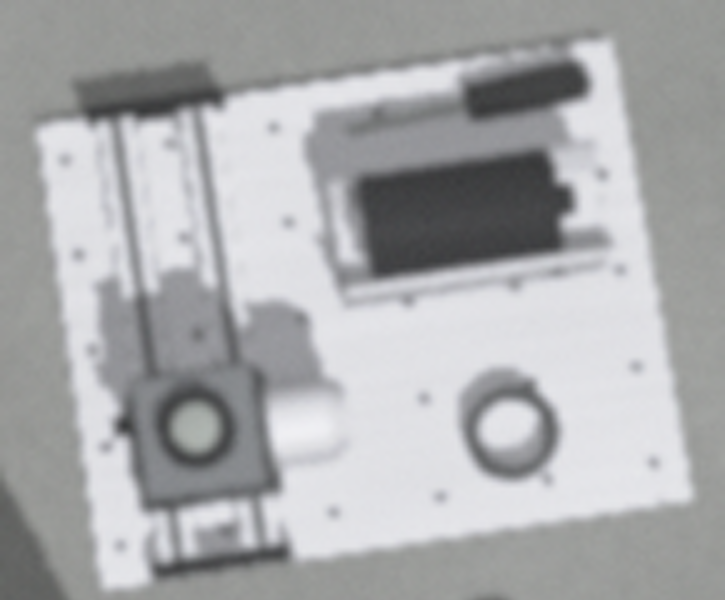

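View pics/sc.png

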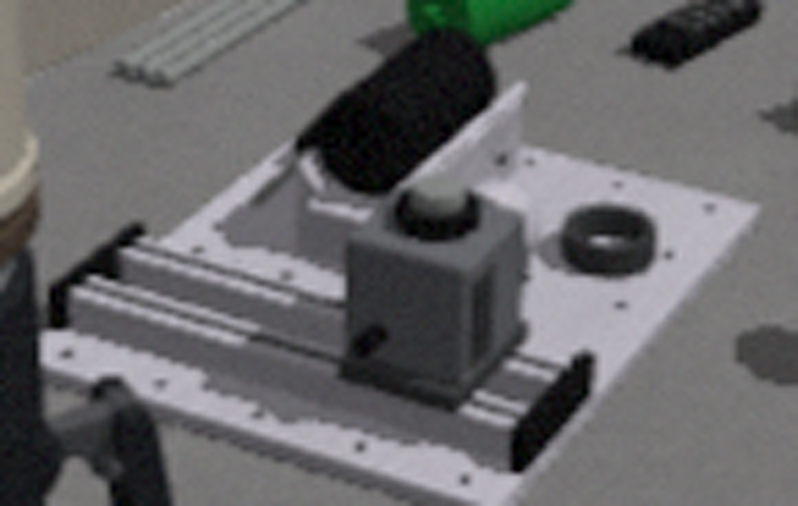

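The crops confirm the black tube with a boss on its right end, at crop (572,198), lying in the cradle; its open rim at crop x≈366 faces the camera. The button is at top-crop (197,427) and side-crop (445,197). The ring is at (510,430).

```bash
python3 - <<'E'
from h import *
T=lambda x,y:(205+(x+.5)/5-.5,112+(y+.5)/5-.5)
S=lambda x,y:(190+(x+.5)/5.5-.5,155+(y+.5)/5.5-.5)
P=np.array([onz("top",*T(*q),12) for q in[(38,122),(612,38),(692,498),(102,590)]])
print("plate",P.round(1).tolist(),P.mean(0))
for i in range(4):
    d=P[i]-P[i-1];print(np.linalg.norm(d).round(1),np.degrees(np.arctan2(d[1],d[0])).round(2))
print("button two",two(T(197,427),S(445,195)), onz("top",*T(197,427),139))
print("boss/far", onz("top",*T(572,198),82))
for z in(82,):
  E={k:onz("top",*T(*q),z) for k,q in dict(ol=(360,180),or_=(372,275),cl=(545,152),cr=(562,248)).items()}
  for k,v in E.items():print(k,v.round(1))
  m=(E['ol']+E['or_'])/2;c=(E['cl']+E['cr'])/2;d=m-c
  print("mouth",m,"closed",c,np.linalg.norm(d),np.degrees(np.arctan2(d[1],d[0])))
# tube two-view: rim centre of closed end top visible; side: mouth centre approx
print("tube top mouth 2view",two(T(366,227),S(345,150)))
print("ring",onz("top",*T(510,430),20))
print("nose tip",onz("top",*T(346,420),82))
for q in[(272,395),(283,462)]: print("nose edges",onz("top",*T(*q),82))
# driver
print("driver",onz("top",*T(350,130),20),onz("top",*T(588,75),20))
for q in [(345,300),(318,115),(605,245),(590,145)]: print("cradle", onz("top",*T(*q),70))
E
```

```text
plate [[698.8, 153.6, 12.0], [750.3, -200.8, 12.0], [465.6, -243.1, 12.0], [411.0, 111.2, 12.0]] [581.42605593 -44.79149057  12.        ]
290.8 8.38
358.1 -81.72
287.9 -171.55
358.5 98.75
button two (array([494.01293335,  47.13015612, 132.38427714]), np.float64(3.6904150348585882)) [494.85304455  47.73805149 139.        ]
boss/far [ 634.56319172 -166.50093554   82.        ]
ol [645.7 -43.5  82. ]
or_ [589.6 -50.1  82. ]
cl [ 661.9 -151.3   82. ]
cr [ 605.1 -160.2   82. ]
mouth [617.65535994 -46.81637721  82.        ] closed [ 633.50457122 -155.74242016   82.        ] 110.07306814555928 98.27868635012945
tube top mouth 2view (array([622.07253269, -44.78576558,  78.04915437]), np.float64(7.9208619389325055))
ring [ 506.04393456 -133.83927258   20.        ]
nose tip [505.13462235 -34.73454128  82.        ]
nose edges [519.7130124    7.74536406  82.        ]
nose edges [481.01393752   1.44278644  82.        ]
driver [690.88251394 -38.66718226  20.        ] [ 724.75172669 -184.62240272   20.        ]
cradle [576.99035331 -34.5939723   70.        ]
cradle [687.68294154 -19.14038345  70.        ]
cradle [ 609.06446656 -186.60923417   70.        ]
cradle [ 668.88192468 -178.97384272   70.        ]
```

Rig frame: yaw ≈ 8.4°, centre (581,-45). In that frame the camera axis is at x≈-72 and the tube axis at x≈35. The mouth at y≈-7 is 26 mm short of the nose tip, which is within the given range. The measured tube length (110 mm) and plate size (290x358 mm) match the text.

Plan: grip the head across x, slide it about 107 mm, push the boss, then press the button. The first move goes above the camera with the tool's y along the rig's x.

Request:
{"api": "jog_arm", "payload": {"motion": [[0.04, -0.11, 0, 0, 0, -0.02, 1], [0.08, -0.22, 0, 0, 0, -0.04, 1], [0.12, -0.33, 0, 0, 0, -0.06, 1], [0.16, -0.45, 0, 0, 0, -0.08, 1], [0.2, -0.56, 0, 0, 0, -0.1, 1], [0.25, -0.68, 0, 0, 0, -0.12, 1], [0.29, -0.79, 0, 0, 0, -0.14, 1], [0.333, -0.9, 0, 0, 0, -0.1525, 1]], "squeeze": 20}}

```text
time_s: 1.1
eef_pos: [391.9, 309.4, 404.4]
tool_rot: [-1.432, -2.796, 0.001]
ft_force: [-0.1, -0.2, 0.7]
width: 1.0
grip_force: 0.0
```

Request:
{"api": "jog_arm", "payload": {"motion": [[0.04, -0.12, -0.02, 0, 0, -0.02, 1], [0.09, -0.24, -0.05, 0, 0, -0.04, 1], [0.14, -0.36, -0.08, 0, 0, -0.06, 1], [0.19, -0.48, -0.11, 0, 0, -0.08, 1], [0.24, -0.6, -0.14, 0, 0, -0.1, 1], [0.29, -0.72, -0.17, 0, 0, -0.12, 1], [0.33, -0.83, -0.2, 0, 0, -0.14, 1], [0.343, -0.877, -0.217, 0, 0, -0.1525, 1]]}}

```text
time_s: 2.1
eef_pos: [494.9, 45.6, 338.9]
tool_rot: [-2.058, -2.373, 0.002]
ft_force: [-0.7, -0.1, -0.6]
width: 1.001
grip_force: 0.0
```

```bash
python3 - <<'E'
from h import *
from scipy.spatial.transform import Rotation as R
s=robot.sense();m=R.from_rotvec(s['tool_rot']).as_matrix();print(s['time_s'],s['eef_pos'],s['ft_force'],s['qpos'].round(2),m.round(3),np.degrees(np.arctan2(m[1,1],m[0,1])))
a=robot.snapshot("side")[:,:,::-1]
cv2.imwrite("pics/s1.png",cv2.resize(a[130:260,170:345],None,fx=4,fy=4,interpolation=cv2.INTER_CUBIC))
E
```

```text
2.1 [494.85905993  45.60272177 338.91481192] [-0.67421833 -0.13918919 -0.57839845] [-0.13  0.28 -0.02  2.    0.01  0.86 -0.01] [[-0.142  0.99  -0.001]
 [ 0.99   0.142 -0.001]
 [-0.001 -0.001 -1.   ]] 8.149533763802433
```

View pics/s1.png

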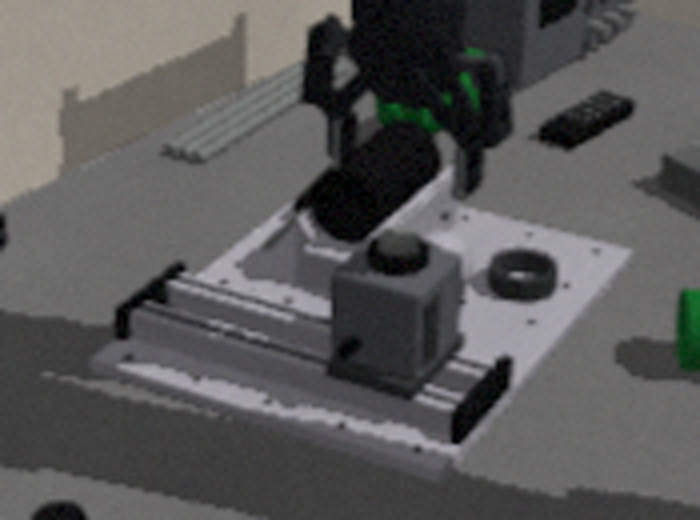

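The picture shows the gripper centred over the head: fingers at crop (342,150) and (470,185), button at (398,245). Descending in two steps while checking the force.

Request:
{"api": "jog_arm", "payload": {"motion": [[0, 0, -0.04, 0, 0, 0, 1], [0, 0, -0.08, 0, 0, 0, 1], [0, 0, -0.12, 0, 0, 0, 1], [0, 0, -0.15, 0, 0, 0, 1], [0, 0, -0.17, 0, 0, 0, 1], [0, 0, -0.19, 0, 0, 0, 1], [0, 0, -0.205, 0, 0, 0, 1], [0, 0, -0.22, 0, 0, 0, 1]]}}

```text
time_s: 3.15
eef_pos: [494.8, 47.6, 273.5]
tool_rot: [2.052, 2.378, 0.0]
ft_force: [-0.0, -0.2, 0.2]
width: 1.002
grip_force: 0.0
```

Request:
{"api": "jog_arm", "payload": {"motion": [[0, 0, -0.02, 0, 0, 0, 1], [0, 0, -0.04, 0, 0, 0, 1], [0, 0, -0.06, 0, 0, 0, 1], [0, 0, -0.06, 0, 0, 0, 1], [0, 0, -0.06, 0, 0, 0, 0.6], [0, 0, -0.06, 0, 0, 0, 0.4], [0, 0, -0.06, 0, 0, 0, 0.4], [0, 0, -0.06, 0, 0, 0, 0.4]]}}

```text
time_s: 4.15
eef_pos: [494.9, 47.7, 255.8]
tool_rot: [2.052, 2.378, 0.001]
ft_force: [1.5, 0.2, 0.5]
width: 0.811
grip_force: 26.0
```

Gripped: 0.811 × 85 ≈ 69 mm, which matches the 70 mm head. Sliding 107 mm along the rig's x.

Request:
{"api": "jog_arm", "payload": {"motion": [[0.03, 0.0045, 0, 0, 0, 0, 0.4], [0.08, 0.0118, 0, 0, 0, 0, 0.4], [0.14, 0.0207, 0, 0, 0, 0, 0.4], [0.2, 0.0295, 0, 0, 0, 0, 0.4], [0.26, 0.0384, 0, 0, 0, 0, 0.4], [0.31, 0.0458, 0, 0, 0, 0, 0.4], [0.345, 0.051, 0, 0, 0, 0, 0.4], [0.355, 0.0524, 0, 0, 0, 0, 0.4]]}}

```text
time_s: 5.15
eef_pos: [602.3, 63.9, 255.9]
tool_rot: [2.052, 2.379, 0.001]
ft_force: [-1.9, 1.3, 5.8]
width: 0.817
grip_force: 26.8
```

```bash
python3 - <<'E'
from h import *
s=robot.sense();print(s['eef_pos'],s['ft_force'])
a=robot.snapshot("top")[:,:,::-1]
cv2.imwrite("pics/t2.png",cv2.resize(a[112:232,205:350],None,fx=5,fy=5,interpolation=cv2.INTER_CUBIC))
E
```

```text
[602.25165026  63.89591495 255.85497959] [-1.94950433  1.33743696  5.831262  ]
```

View pics/t2.png

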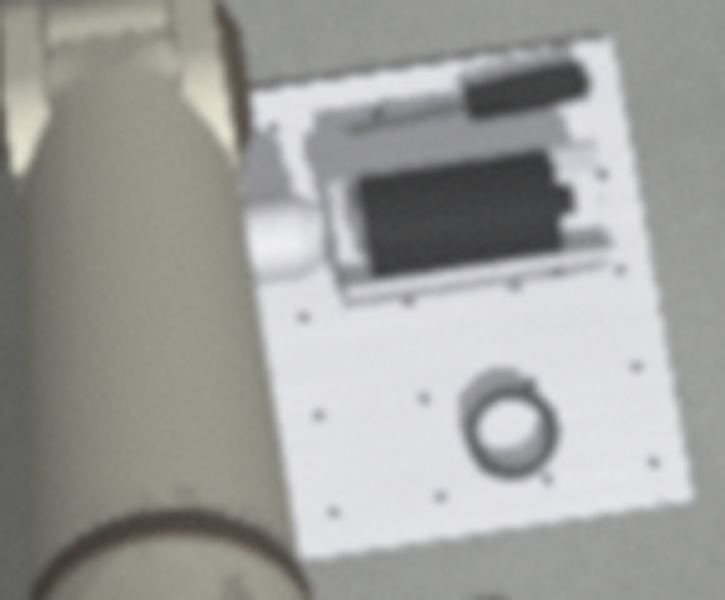

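The nose at crop (290,236) lines up with the tube axis, which extrapolates to (290,238). Bystanders are unmoved. Releasing and rising.

Request:
{"api": "jog_arm", "payload": {"motion": [[0, 0, 0, 0, 0, 0, 0.8], [0, 0, 0, 0, 0, 0, 1], [0, 0, 0, 0, 0, 0, 1], [0, 0, 0.03, 0, 0, 0, 1], [0, 0, 0.1, 0, 0, 0, 1], [0, 0, 0.18, 0, 0, 0, 1], [0, 0, 0.26, 0, 0, 0, 1], [0, 0, 0.3, 0, 0, 0, 1]]}}

```text
time_s: 6.2
eef_pos: [601.7, 63.4, 347.7]
tool_rot: [2.051, 2.377, 0.003]
ft_force: [-0.4, 0.1, -0.3]
width: 1.0
grip_force: 0.0
```

Request:
{"api": "jog_arm", "payload": {"motion": [[0.01, -0.08, 0, 0, 0, 0, 0.5], [0.03, -0.2, 0, 0, 0, 0, 0], [0.05, -0.34, 0, 0, 0, 0, -0.5], [0.07, -0.48, 0, 0, 0, 0, -1], [0.09, -0.62, 0, 0, 0, 0, -1], [0.11, -0.74, 0, 0, 0, 0, -1], [0.12, -0.82, 0, 0, 0, 0, -1], [0.126, -0.855, 0, 0, 0, 0, -1]]}}

```text
time_s: 7.2
eef_pos: [638.8, -194.5, 345.3]
tool_rot: [-2.054, -2.376, 0.001]
ft_force: [0.2, 0.7, -0.5]
width: -0.002
grip_force: 0.0
```

Request:
{"api": "jog_arm", "payload": {"motion": [[0, 0, -0.03, 0, 0, 0, -1], [0, 0, -0.08, 0, 0, 0, -1], [0, 0, -0.14, 0, 0, 0, -1], [0, 0, -0.2, 0, 0, 0, -1], [0, 0, -0.24, 0, 0, 0, -1], [0, 0, -0.25, 0, 0, 0, -1], [0, 0, -0.25, 0, 0, 0, -1], [0, 0, -0.25, 0, 0, 0, -1]]}}

```text
time_s: 8.2
eef_pos: [639.4, -193.3, 271.4]
tool_rot: [2.052, 2.377, 0.001]
ft_force: [-0.3, -0.6, -0.2]
width: -0.003
grip_force: 0.0
```

```bash
python3 - <<'E'
from h import *
s=robot.sense();print(s['eef_pos'],s['ft_force'],s['width'])
for n in("top","side"):
    cv2.imwrite(f"pics/{n}3.png",robot.snapshot(n)[:,:,::-1])
a=cv2.imread("pics/top3.png")[112:212,210:350];b=cv2.imread("pics/side3.png")[130:230,200:340]
cv2.imwrite("pics/c3.png",cv2.resize(np.hstack([a,b]),None,fx=2.8,fy=2.8,interpolation=cv2.INTER_CUBIC))
E
```

```text
[ 639.3750456  -193.3219232   271.39399328] [-0.2894136  -0.62125031 -0.16300172] -0.0030670432099211176
```

View pics/c3.png

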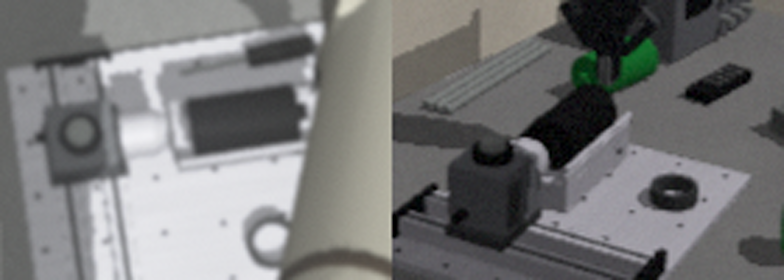

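Camera and tube line up in both views: nose at (145,130) left, tube axis along it. Descending behind the boss and starting the push.

Request:
{"api": "jog_arm", "payload": {"motion": [[0, 0, -0.03, 0, 0, 0, -1], [0, 0, -0.06, 0, 0, 0, -1], [0, 0, -0.083, 0, 0, 0, -1], [0, 0, -0.083, 0, 0, 0, -1], [-0.003, 0.02, -0.083, 0, 0, 0, -1], [-0.006, 0.04, -0.083, 0, 0, 0, -1], [-0.009, 0.06, -0.083, 0, 0, 0, -1], [-0.012, 0.08, -0.083, 0, 0, 0, -1]]}}

```text
time_s: 9.3
eef_pos: [635.5, -169.2, 246.1]
tool_rot: [2.052, 2.377, 0.0]
ft_force: [1.3, -3.4, -0.0]
width: -0.0
grip_force: 1.1
```

Request:
{"api": "jog_arm", "payload": {"motion": [[-0.002, 0.013, 0, 0, 0, 0, -1], [-0.004, 0.026, 0, 0, 0, 0, -1], [-0.006, 0.039, 0, 0, 0, 0, -1], [-0.008, 0.052, 0, 0, 0, 0, -1], [-0.01, 0.065, 0, 0, 0, 0, -1], [-0.012, 0.078, 0, 0, 0, 0, -1], [-0.013, 0.09, 0, 0, 0, 0, -1], [-0.015, 0.1, 0, 0, 0, 0, -1]]}}

```text
time_s: 10.3
eef_pos: [631.1, -139.7, 246.1]
tool_rot: [2.052, 2.377, -0.001]
ft_force: [2.7, -7.3, 2.3]
width: -0.003
grip_force: 4.0
```

Request:
{"api": "jog_arm", "payload": {"motion": [[-0.001, 0.01, 0, 0, 0, 0, -1], [-0.003, 0.02, 0, 0, 0, 0, -1], [-0.004, 0.03, 0, 0, 0, 0, -1], [-0.006, 0.04, 0, 0, 0, 0, -1], [-0.007, 0.05, 0, 0, 0, 0, -1], [-0.009, 0.06, 0, 0, 0, 0, -1], [-0.01, 0.07, 0, 0, 0, 0, -1], [-0.012, 0.08, 0, 0, 0, 0, -1]]}}

```text
time_s: 11.3
eef_pos: [627.5, -115.9, 246.1]
tool_rot: [2.052, 2.376, -0.001]
ft_force: [3.1, -5.9, 2.0]
width: -0.001
grip_force: 2.8
```

```bash
python3 - <<'E'
from h import *
for n in("top","side"):
    cv2.imwrite(f"pics/{n}4.png",robot.snapshot(n)[:,:,::-1])
a=cv2.imread("pics/top4.png")[125:185,215:335];b=cv2.imread("pics/side4.png")[145:205,200:320]
cv2.imwrite("pics/c4.png",cv2.resize(np.vstack([a,b]),None,fx=5,fy=5,interpolation=cv2.INTER_CUBIC))
E
```

```text
(no output)
```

View pics/c4.png

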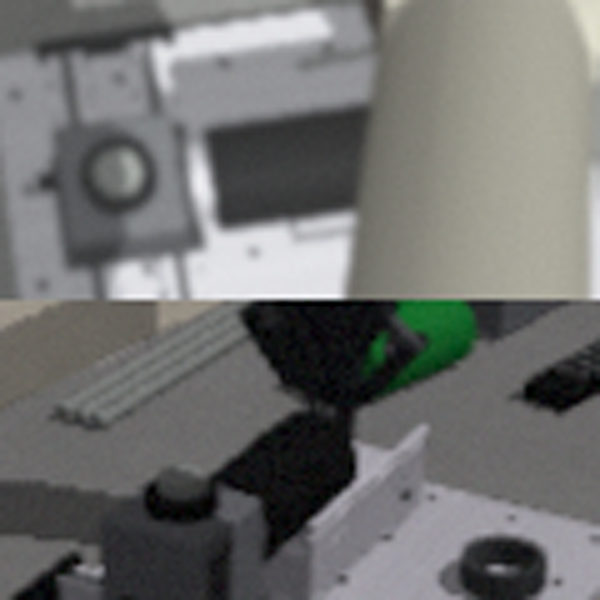

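The picture shows the tube over the nose, with a thin gap left between flange (~200,180) and rim (~213,185), about 7 mm. Pushing on slowly.

Request:
{"api": "jog_arm", "payload": {"motion": [[0, 0.003, 0, 0, 0, 0, -1], [-0.001, 0.006, 0, 0, 0, 0, -1], [-0.001, 0.009, 0, 0, 0, 0, -1], [-0.002, 0.012, 0, 0, 0, 0, -1], [-0.002, 0.014, 0, 0, 0, 0, -1], [-0.002, 0.016, 0, 0, 0, 0, -1], [-0.003, 0.018, 0, 0, 0, 0, -1], [-0.003, 0.02, 0, 0, 0, 0, -1]]}}

```text
time_s: 12.4
eef_pos: [626.6, -109.9, 246.1]
tool_rot: [2.052, 2.377, -0.0]
ft_force: [1.9, -5.8, 2.3]
width: -0.001
grip_force: 2.9
```

Request:
{"api": "jog_arm", "payload": {"motion": [[0, 0.001, 0, 0, 0, 0, -1], [0, 0.002, 0, 0, 0, 0, -1], [0, 0.003, 0, 0, 0, 0, -1], [-0.001, 0.004, 0, 0, 0, 0, -1], [-0.001, 0.005, 0, 0, 0, 0, -1], [-0.001, 0.006, 0, 0, 0, 0, -1], [-0.001, 0.007, 0, 0, 0, 0, -1], [-0.001, 0.007, 0, 0, 0, 0, -1]]}}

```text
time_s: 13.4
eef_pos: [626.2, -107.8, 246.1]
tool_rot: [2.053, 2.377, -0.0]
ft_force: [2.3, -4.9, 3.2]
width: -0.002
grip_force: 2.8
```

Request:
{"api": "jog_arm", "payload": {"motion": [[0, 0.001, 0, 0, 0, 0, -1], [0, 0.002, 0, 0, 0, 0, -1], [0, 0.003, 0, 0, 0, 0, -1], [-0.001, 0.004, 0, 0, 0, 0, -1], [-0.001, 0.005, 0, 0, 0, 0, -1], [-0.001, 0.006, 0, 0, 0, 0, -1], [-0.001, 0.007, 0, 0, 0, 0, -1], [-0.001, 0.007, 0, 0, 0, 0, -1]]}}

```text
time_s: 14.4
eef_pos: [625.9, -105.8, 246.1]
tool_rot: [2.052, 2.377, -0.001]
ft_force: [2.2, -5.5, 2.1]
width: 0.003
grip_force: 2.8
```

Request:
{"api": "jog_arm", "payload": {"motion": [[0, 0.001, 0, 0, 0, 0, -1], [0, 0.002, 0, 0, 0, 0, -1], [0, 0.003, 0, 0, 0, 0, -1], [-0.001, 0.004, 0, 0, 0, 0, -1], [-0.001, 0.005, 0, 0, 0, 0, -1], [-0.001, 0.005, 0, 0, 0, 0, -1], [-0.001, 0.005, 0, 0, 0, 0, -1], [-0.001, 0.005, 0, 0, 0, 0, -1]]}}

```text
time_s: 15.4
eef_pos: [625.8, -105.4, 246.2]
tool_rot: [2.053, 2.375, -0.001]
ft_force: [3.0, -7.0, 2.3]
width: -0.003
grip_force: 4.1
```

Request:
{"api": "jog_arm", "payload": {"motion": [[0, 0.001, 0, 0, 0, 0, -1], [0, 0.002, 0, 0, 0, 0, -1], [0, 0.003, 0, 0, 0, 0, -1], [-0.001, 0.004, 0, 0, 0, 0, -1], [-0.001, 0.005, 0, 0, 0, 0, -1], [-0.001, 0.006, 0, 0, 0, 0, -1], [-0.001, 0.007, 0, 0, 0, 0, -1], [-0.001, 0.007, 0, 0, 0, 0, -1]]}}

```text
time_s: 16.4
eef_pos: [625.6, -105.1, 246.2]
tool_rot: [2.053, 2.372, -0.003]
ft_force: [4.3, -11.4, 0.2]
width: 0.002
grip_force: 5.8
```

Request:
{"api": "jog_arm", "payload": {"motion": [[0, 0.001, 0, 0, 0, 0, -1], [0, 0.002, 0, 0, 0, 0, -1], [0, 0.003, 0, 0, 0, 0, -1], [-0.001, 0.004, 0, 0, 0, 0, -1], [-0.001, 0.005, 0, 0, 0, 0, -1], [-0.001, 0.005, 0, 0, 0, 0, -1], [-0.001, 0.005, 0, 0, 0, 0, -1], [-0.001, 0.005, 0, 0, 0, 0, -1]]}}

```text
time_s: 17.4
eef_pos: [625.5, -104.8, 246.2]
tool_rot: [2.053, 2.369, -0.004]
ft_force: [6.1, -13.9, -1.4]
width: -0.0
grip_force: 7.1
```

Force rises steadily with no advance, so the tube seems home. Backing off, lifting, and checking by images.

Request:
{"api": "jog_arm", "payload": {"motion": [[0.003, -0.02, 0, 0, 0, 0, -1], [0.008, -0.05, 0, 0, 0, 0, -1], [0.012, -0.082, 0, 0, 0, 0, -1], [0.012, -0.082, 0.05, 0, 0, 0, -1], [0.012, -0.082, 0.13, 0, 0, 0, -1], [0.012, -0.082, 0.22, 0, 0, 0, -1], [0.012, -0.082, 0.3, 0, 0, 0, -1], [0.012, -0.082, 0.333, 0, 0, 0, -1]]}}

```text
time_s: 18.4
eef_pos: [629.1, -124.0, 348.3]
tool_rot: [2.05, 2.377, 0.004]
ft_force: [-0.1, -0.3, 0.8]
width: 0.001
grip_force: 0.0
```

```bash
python3 - <<'E'
from h import *
print(robot.sense()['eef_pos'])
for n in("top","side"):
    cv2.imwrite(f"pics/{n}5.png",robot.snapshot(n)[:,:,::-1])
a=cv2.imread("pics/top5.png")[125:185,215:335];b=cv2.imread("pics/side5.png")[145:205,200:320]
cv2.imwrite("pics/c5.png",cv2.resize(np.vstack([a,b]),None,fx=5,fy=5,interpolation=cv2.INTER_CUBIC))
g=cv2.GaussianBlur(cv2.cvtColor(a,cv2.COLOR_BGR2GRAY),(0,0),1)
T=lambda u,v:onz("top",u,v,139)
sub=cv2.cvtColor(cv2.imread("pics/top5.png"),cv2.COLOR_BGR2GRAY)[148:172,228:250]
m=(sub<75).astype(np.uint8);M=cv2.moments(m);print(sub.min(),m.sum())
print("expected button px",proj("top",(601.2,63.3,139)))
q=(215+119/5,125+172/5);print(T(*q))
E
```

```text
[ 629.06273681 -124.01292165  348.25360688]
57 55
expected button px [238.5704128  158.95643415]
[599.94418638  62.65433441 139.        ]
```

View pics/c5.png

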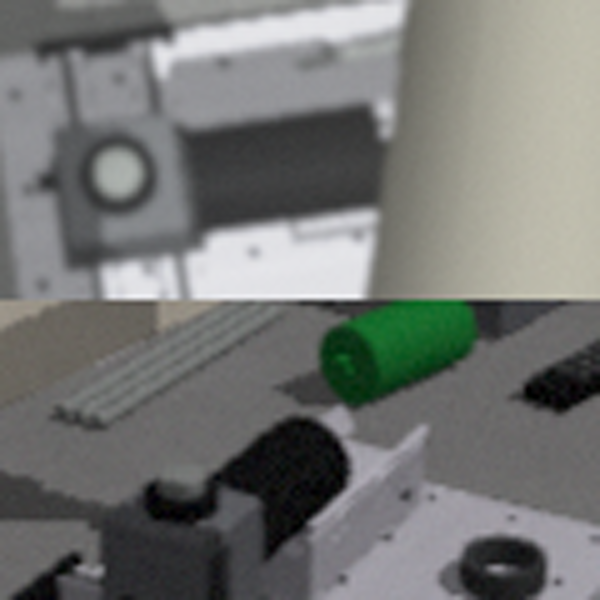

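The rim is flush against the flange: top crop (190,180) shows no gap, and the side view agrees. The button is at about (600,63), as expected. Moving above it.

Request:
{"api": "jog_arm", "payload": {"motion": [[-0.005, 0.04, 0, 0, 0, 0, -1], [-0.02, 0.14, 0, 0, 0, 0, -1], [-0.035, 0.26, 0, 0, 0, 0, -1], [-0.055, 0.38, 0, 0, 0, 0, -1], [-0.075, 0.5, 0, 0, 0, 0, -1], [-0.087, 0.58, 0, 0, 0, 0, -1], [-0.092, 0.615, 0, 0, 0, 0, -1], [-0.093, 0.625, 0, 0, 0, 0, -1]]}}

```text
time_s: 19.5
eef_pos: [600.2, 63.7, 344.9]
tool_rot: [-2.051, -2.379, 0.002]
ft_force: [-0.6, -0.3, 0.0]
width: -0.002
grip_force: 0.0
```

Request:
{"api": "jog_arm", "payload": {"motion": [[0, 0, -0.02, 0, 0, 0, -1], [0, 0, -0.04, 0, 0, 0, -1], [0, 0, -0.06, 0, 0, 0, -1], [0, 0, -0.08, 0, 0, 0, -1], [0, 0, -0.09, 0, 0, 0, -1], [0, 0, -0.1, 0, 0, 0, -1], [0, 0, -0.1, 0, 0, 0, -1], [0, 0, -0.1, 0, 0, 0, -1]]}}

```text
time_s: 20.5
eef_pos: [600.7, 63.1, 315.8]
tool_rot: [2.052, 2.378, 0.0]
ft_force: [-0.3, 0.0, 0.0]
width: 0.001
grip_force: 0.0
```

Request:
{"api": "jog_arm", "payload": {"motion": [[0, 0, -0.004, 0, 0, 0, -1], [0, 0, -0.008, 0, 0, 0, -1], [0, 0, -0.012, 0, 0, 0, -1], [0, 0, -0.016, 0, 0, 0, -1], [0, 0, -0.02, 0, 0, 0, -1], [0, 0, -0.022, 0, 0, 0, -1], [0, 0, -0.022, 0, 0, 0, -1], [0, 0, -0.022, 0, 0, 0, -1]]}}

```text
time_s: 21.5
eef_pos: [600.6, 63.1, 309.1]
tool_rot: [2.052, 2.378, 0.0]
ft_force: [-0.8, -0.5, 2.9]
width: -0.0
grip_force: 1.7
```

Request:
{"api": "jog_arm", "payload": {"motion": [[0, 0, -0.002, 0, 0, 0, -1], [0, 0, -0.004, 0, 0, 0, -1], [0, 0, -0.006, 0, 0, 0, -1], [0, 0, -0.008, 0, 0, 0, -1], [0, 0, -0.01, 0, 0, 0, -1], [0, 0, -0.01, 0, 0, 0, -1], [0, 0, -0.01, 0, 0, 0, -1], [0, 0, -0.01, 0, 0, 0, -1]]}}

```text
time_s: 22.5
eef_pos: [600.7, 63.1, 306.5]
tool_rot: [2.052, 2.378, 0.0]
ft_force: [-2.1, 0.4, 7.8]
width: 0.003
grip_force: 3.7
```

Request:
{"api": "jog_arm", "payload": {"motion": [[0, 0, -0.002, 0, 0, 0, -1], [0, 0, -0.004, 0, 0, 0, -1], [0, 0, -0.005, 0, 0, 0, -1], [0, 0, -0.005, 0, 0, 0, -1], [0, 0, -0.005, 0, 0, 0, -1], [0, 0, -0.005, 0, 0, 0, -1], [0, 0, -0.005, 0, 0, 0, -1], [0, 0, -0.005, 0, 0, 0, -1]]}}

```text
time_s: 23.5
eef_pos: [600.7, 63.1, 306.3]
tool_rot: [2.052, 2.378, 0.001]
ft_force: [-5.6, -1.4, 15.2]
width: -0.002
grip_force: 7.9
```

The button bottomed at TCP z 306.3 (6 mm of travel) with the force up to 15 N. Releasing straight up.

Request:
{"api": "jog_arm", "payload": {"motion": [[0, 0, 0.01, 0, 0, 0, -1], [0, 0, 0.03, 0, 0, 0, -1], [0, 0, 0.06, 0, 0, 0, -1], [0, 0, 0.1, 0, 0, 0, -1], [0, 0, 0.16, 0, 0, 0, -1], [0, 0, 0.22, 0, 0, 0, -1], [0, 0, 0.28, 0, 0, 0, -1], [0, 0, 0.3, 0, 0, 0, -1]]}}

```text
time_s: 24.5
eef_pos: [601.1, 63.1, 396.7]
tool_rot: [2.051, 2.377, 0.004]
ft_force: [-0.2, -0.6, 0.1]
width: 0.003
grip_force: 0.0
```

Request:
{"api": "jog_arm", "payload": {"motion": [[-0.03, 0.05, 0, 0, 0, 0, -1], [-0.1, 0.12, 0, 0, 0, 0, -1], [-0.16, 0.22, 0, 0, 0, 0, -1], [-0.22, 0.34, 0, 0, 0, 0, -1], [-0.27, 0.46, 0, 0, 0, 0, -1], [-0.3, 0.56, 0, 0, 0, 0, -1], [-0.3, 0.62, 0, 0, 0, 0, -1], [-0.3, 0.65, 0, 0, 0, 0, -1]]}}

```text
time_s: 25.5
eef_pos: [510.3, 259.2, 394.0]
tool_rot: [-2.051, -2.38, 0.001]
ft_force: [0.7, -0.1, 0.3]
width: -0.002
grip_force: 0.0
```

```bash
python3 - <<'E'
from h import *
for n in("top","side"):
    cv2.imwrite(f"pics/{n}6.png",robot.snapshot(n)[:,:,::-1])
a=cv2.imread("pics/top6.png")[115:235,205:350];b=cv2.imread("pics/side6.png")[140:260,195:340]
cv2.imwrite("pics/c6.png",cv2.resize(np.hstack([a,b]),None,fx=2.75,fy=2.75,interpolation=cv2.INTER_CUBIC))
E
```

```text
(no output)
```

View pics/c6.png

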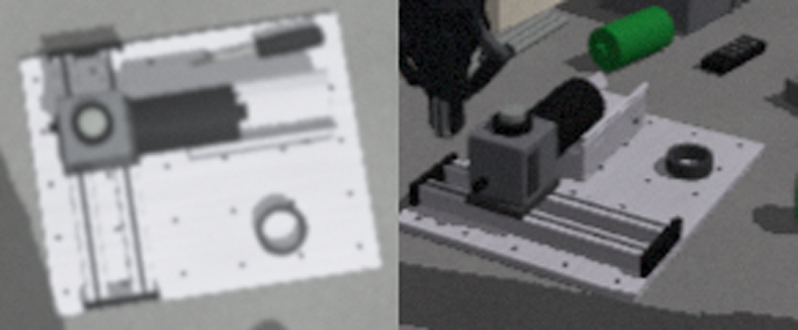

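The tube is flush against the flange (left crop (132,122)), the button is up at (92,121), and ring and driver are in place. The robot is clear of everything. Handing in.

```bash
python3 -c "
from workcell import robot
print(robot.hand_in())"
```

```text
the job is handed in; nothing more can be done
None
```

I slid the camera about 107 mm into line, pushed the tube home against the flange, pressed the shutter its full 6 mm and released it; the set-up's loose things look unmoved, and I handed the job in at about 26 s, with no verdict returned.

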